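Seat a carrier plate on its hidden locating pin and clip it down

ROBOT

A 6-joint arm with a two-finger parallel gripper is mounted at the origin on the work surface. World frame = base frame: x ahead of the robot, y to its left, z up, the work surface at z = 0. Lengths are in mm, angles in rad, forces in N, time in s.
With the tool pointing down it reaches from about 350 to 775 mm from the base axis. Payload 7.3 kg.
Tool frame: the origin (TCP) lies at the very end of the fingers, on their centre line; the grasp point (between the pads) lies behind it (bot.grip_point_offset is the z of the grasp point in the tool frame, in mm); z points along the fingers, y is the line along which they close (so a half turn about z gives the same grasp; the last joint's range is limited). The gripper opens to 92 mm and grips with 3 to 60 N. Pads are 19 mm wide; open, the fingers measure 130 mm over their backs; the gripper's body (75 mm by 190 mm) begins 47 mm behind the grasp point.
Start: joints at [-1.284, 0.342, 1.524, -0, 1.275, -0.146], TCP at [220.216, -476.602, 226.741] pointing down, gripper open.
Joint ranges: [-2.53, 2.53], [-0.77, 2.02], [0.04, 2.7], [-1, 4.14], [0.28, 2.66], [-3.11, 3.11]. Speed limits (rad/s): [2.57, 2.57, 3.14, 3.14, 3.14, 3.14].

INTERFACE

Orientations are given as [roll, pitch, yaw] about the fixed x, y, z axes, in that order (R = Rz(yaw) Ry(pitch) Rx(roll)).
In Python, from plant import bot gives the robot as it stands. The module is installed in compiled form; this text tells all that it offers.
- The arm moves only by the shell command python3 -m crank 'ROWS'. ROWS is JSON, a list that holds one entry, the list of rows, each a list of 5 numbers: the opening, from 0 (shut) to 1 (fully open), then the shift along the tool's x, y, z in cm, then the turn about the tool's z in degrees. In form: [[[claw, x, y, z, turn], ...]]. A call has exactly 10 rows; each row is the pose to reach, as a shift and turn from the pose commanded when the call began, along the tool's axes at that moment; what a row does not reach only later rows make up. A row lasts 1/10 s, in which the tool goes at most 50 mm and 8.59 degrees, less where a joint would pass 70% of its speed; a pose out of reach is approached as far as the arm can. A call with a gripper value outside its range is refused whole. The fingers move at their own pace and stop on an object; the grip force is fixed at half the most. Time passes only in rows, so rows that repeat a pose let the fingers close, or fill a call up. It gives the time, the measured TCP pose, the force, the opening and the grip force at its end, in the units of the state.
- bot.get_obs(): the state, without advancing time (a new reading comes with each control period).
- bot.capture(name): name is "scene" or "top" or "wrist"; returns (picture, depth): 384x512x3 uint8, red, green, blue; 384x512 float32, mm along the optical axis (not along the pixel's ray), 0 where there is no reading.
- bot.calibration(name): a dict with "vertical_fov" (degrees; the focal length in pixels is half the picture's height over the tangent of half this angle, whatever the lens; pixels are square), "cx", "cy" (the principal point, pixels), "rvec" (rotation vector, rad) and "tvec" (3), from world to camera coordinates, as OpenCV has them; the wrist camera has in their place "tool_from_camera" (4x4, takes a point from camera to tool coordinates, whose origin is the TCP and whose axes are the flange's). Camera axes: x right, y down, z forward; pixel columns grow to the right and rows downward; lengths in mm; the calibration is good to about 2 mm. A picture is of the moment at which its call begins: read the wrist's pose just before it. calibration takes no time and is no camera call.
- bot.close_job(): hands the job in; it is judged then, once.
The state is a dict: "time": time; "joint_positions": joint angles; "dq": joint speeds; "tau": joint torques, N m; "tool_pos": TCP position; "tcp_rot": TCP orientation; "contact_force": force on the tool from outside, world axes, zero at the start; "moment": the same for the moment, N m; "grip_width": finger opening in mm; "finger_force": force on a finger pad.
Only numpy, scipy, OpenCV 4.12 (cv2) and the standard library are available. Lean on these libraries where they do the work, as an engineer would, in place of code of your own. Each camera call takes 0.05 s, during which the arm holds its last target. There are 200 camera calls.

TASK

The aluminium carrier plate lies propped up on the locating pin of the measuring fixture. Without lifting it off the fixture, push it against the fence and slide it along until its hole drops over the hidden pin and it lies flat on the deck; then press the hold-down clip until it snaps and stays down. Leave the other things on the table where they are.

Things in the scene. Friction and masses are not known exactly. Their poses are not given: they have to be found in the camera images.
- fixture: Fixed measuring fixture: dark block with a flat top (the deck), 30 mm above the table, 180 x 280 mm. Origin at table level; z up; the deck spans x -110 to +70 mm and y -140 to +140 mm. On the deck stand a fence along y, a clip housing in the fence's middle (y -28 to +28, x -108 to -60 mm, 34 mm above the deck) and the locating pin.
- fence_face (a point): Foot of the fence's straight guiding face, which runs along fixture y and looks to +x of the fixture; at fixture x = -60 mm, y = 0. The steel fence is 20 mm thick, 18 mm high above the deck and runs from y -130 to +130 mm, the housing's front being flush with it. The point's axes are the fixture's.
- pin_track (a point): NOT the pin: the middle of the line, on the deck, on which the pin stands (fixture x = +38, y = +5 mm; 98 mm from the fence). The fixed pin is hidden under the plate, at an unknown place up to 15 mm from here along fixture y. It is 24 mm in diameter, straight for 6 mm, then tapered to a flat nose 14 mm wide, 11 mm above the deck.
- plate: Loose aluminium plate, 120 (x) x 190 (y) x 8 mm, about 0.5 kg; origin centre of its underside. It starts propped on the pin: -x edge on the deck 4 to 18 mm from the fence, +x edge raised 9 to 16 mm (tilt about 0.1 rad), skewed up to 0.12 rad. Sliding takes about 2 to 5 N. Seated, it lies flat at deck height, its -x edge along the fence (origin at fixture x = 0 within 3 mm), and the pin stops it.
- hole (a point): Centre, at the top face, of the plate's one through-hole, 27 mm in diameter, at plate x = +38 mm, y = 0 (98 mm from the plate's -x edge). At the start the hole is 20 to 56 mm to the -y side of the pin, so the plate must be slid towards the fixture's +y; with its -x edge along the fence the hole then meets the pin and the plate drops.
- clip (a joint): Travel of the hold-down clip straight down, m: 0 up, 0.009 fully down. The push needed rises to a peak of about 5.5 N near 0.002, falls away, and beyond 0.006 the clip snaps down and stays down by itself.
- clip_top (a point): Centre of the top of the clip's round steel push cap, 32 mm in diameter, at fixture x = -86 mm, y = 0; 82 mm above the table when up, 73 mm when down. Below it a steel finger, 22 mm wide, sticks out of the housing 12 mm past the fence face, over the plate's edge: about 10 mm above the plate when up, 2 mm when down.
- vblock: Bystander: steel V-block, 80 x 60 x 46 mm, loose on the table; origin centre of its underside.
- ring_gauge: Bystander: dark steel ring gauge, 90 mm outside, 50 mm inside, 25 mm high, loose on the table; origin centre of its underside.
- cleaner: Bystander: white plastic bottle, 56 mm in diameter, 140 mm high, loose on the table; origin centre of its underside.
There are look-alikes about, which are no part of the job. What is meant by the plate is not black, and is the smaller of those in its own colour.

How it is judged:
By the outcome, as a careful person would: the job done as asked, in the order asked, and still so for the second after the job is handed in, with the robot touching nothing.
It also fails if it takes over 51 s, if anything falls off the work surface, if the arm or the gripper's body presses on something with over 40 N, if the wrist force passes 120 N, or if a joint passes its speed limit or range.

## Working session

There is one attempt and no reset: what is moved stays moved. The work goes in short steps, Python scripts to look and compute and a shell command to move; the robot and the scene stay as the last step left them, time stands still between calls to the robot, and variables do not carry over. Pictures are saved under pics/ and viewed, at most 10 in all, crops included, and the job is handed in when it is done.

```bash
mkdir -p pics; cat > h.py <<'E'
import numpy as np, cv2
from scipy.spatial.transform import Rotation as R
from plant import bot
def cam(name,obs=None):
    c=bot.calibration(name); f=192/np.tan(np.radians(c["vertical_fov"])/2)
    if "rvec" in c:
        Rm=cv2.Rodrigues(np.array(c["rvec"],float))[0]; t=np.array(c["tvec"],float).ravel()
        return f,c["cx"],c["cy"],Rm.T,-Rm.T@t
    T=np.array(c["tool_from_camera"]); o=obs or bot.get_obs()
    Rt=R.from_euler('xyz',o["tcp_rot"]).as_matrix()
    return f,c["cx"],c["cy"],Rt@T[:3,:3],Rt@T[:3,3]+np.array(o["tool_pos"])
def ray(C,u,v,z):
    f,cx,cy,Rm,p=C; d=Rm@np.array([(u-cx)/f,(v-cy)/f,1]); return p+d*(z-p[2])/d[2]
def pts(C,D):
    f,cx,cy,Rm,p=C; v,u=np.mgrid[:384,:512]
    P=np.stack([(u-cx)/f*D,(v-cy)/f*D,D],-1)@Rm.T+p; P[D<=0]=np.nan; return P
def proj(C,X):
    f,cx,cy,Rm,p=C; q=Rm.T@(np.array(X,float)-p); return q[0]/q[2]*f+cx,q[1]/q[2]*f+cy
def save(n,im): cv2.imwrite('pics/'+n,cv2.cvtColor(im,cv2.COLOR_RGB2BGR))
E
python3 - <<'E'
from h import *
for n in("scene","top"):
    im,d=bot.capture(n); save(n+'.png',im); np.savez(n,im=im,d=d)
    print(n,bot.calibration(n))
o=bot.get_obs();print(o); print(bot.calibration("wrist"),bot.grip_point_offset)
E
```

```text
scene {'vertical_fov': 54.9526843280772, 'cx': 251.8567605501138, 'cy': 192.9058054543836, 'rvec': array([ 0.91323135,  2.68171922, -0.85188023]), 'tvec': array([ 397.4452787 , -197.67556004, 1312.07441476])}
top {'vertical_fov': 47.57721278438298, 'cx': 261.4370834424747, 'cy': 191.00742525525067, 'rvec': array([ 2.21017682, -2.15246402,  0.08678843]), 'tvec': array([ -12.32773053,  506.25225519, 1365.40865667])}
{'time': 0.1, 'joint_positions': array([-1.28399147e+00,  3.42631513e-01,  1.52490500e+00, -1.17318747e-05,
        1.27540542e+00, -1.46002476e-01]), 'dq': array([-0.00014672, -0.00276692, -0.00229271, -0.00068677, -0.00028425,
       -0.00068117]), 'tau': array([ 1.96945803e-03, -4.32005596e+01, -2.44693422e+01,  7.20109977e-02,
        5.26229572e-02, -5.52396511e-05]), 'tool_pos': array([ 220.1093688 , -476.2363665 ,  226.13139545]), 'tcp_rot': array([-3.14025609e+00, -1.85199770e-04,  4.32810636e-01]), 'contact_force': array([ 0.74709753,  0.16642702, -0.34899682]), 'moment': array([-0.01716394, -0.018557  ,  0.01563357]), 'finger_force': 0.0, 'grip_width': 91.47290454182078}
{'vertical_fov': 70.57433303972523, 'cx': 256.19085805061604, 'cy': 192.43707779488332, 'tool_from_camera': array([[ 1.48452024e-03, -9.67368489e-01, -2.53369300e-01,
         6.83380441e+01],
       [ 9.99998848e-01,  1.51652960e-03,  6.89727915e-05,
         6.04156894e-01],
       [ 3.17519937e-04, -2.53369110e-01,  9.67369626e-01,
        -1.58895515e+02],
       [ 0.00000000e+00,  0.00000000e+00,  0.00000000e+00,
         1.00000000e+00]])} -18.8
```

View pics/top.png

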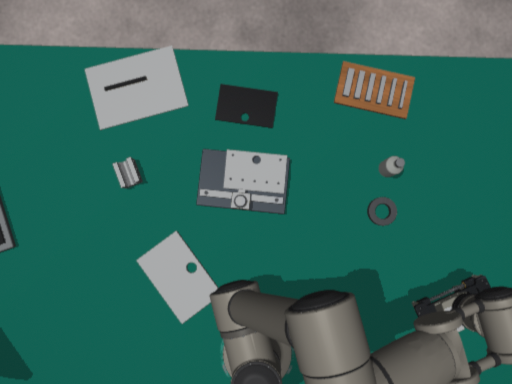

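View pics/scene.png

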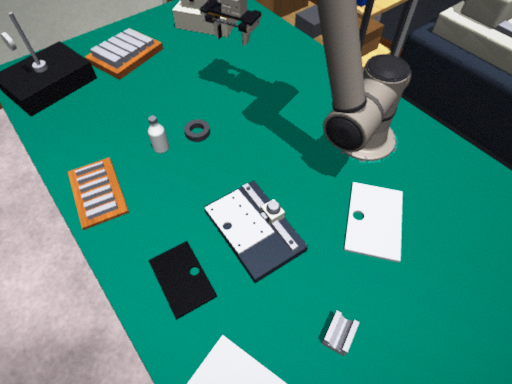

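The plate candidates, by top-view pixel:
- Light plate on the fixture (256,170), with its hole at (256,159).
- Larger light plate with a hole (178,276).
- Light plate with a slot (137,88).
- Black plate with a hole (247,106).

The smaller light plate, propped on the fixture, matches the description. In the top view the fence and clip cap (240,201) lie on the robot's side. Next I'll measure it and check it in one crop.

```bash
cat > m.py <<'E'
from h import *
Z=np.load('top.npz'); im,d=Z['im'],Z['d']; C=cam("top"); P=pts(C,d)
print("cam",C[4])
y0,y1,x0,x1=140,225,185,305
sub=im[y0:y1,x0:x1].astype(int); Ps=P[y0:y1,x0:x1]
hsv=cv2.cvtColor(im,cv2.COLOR_RGB2HSV)[y0:y1,x0:x1]
green=(hsv[...,1]>150)&(hsv[...,0]>60)&(hsv[...,0]<100)
fix=cv2.morphologyEx((~green).astype(np.uint8),cv2.MORPH_OPEN,np.ones((5,5)))
c=max(cv2.findContours(fix,0,2)[0],key=cv2.contourArea)
r=cv2.minAreaRect(c); b=cv2.boxPoints(r)+[x0,y0]
W=np.array([ray(C,*q,30) for q in b])
print("fixture box",b.round(1).tolist(),W.round(1).tolist(),"sides",np.linalg.norm(W[1]-W[0]),np.linalg.norm(W[2]-W[1]))
w=W[1]-W[0] if np.linalg.norm(W[1]-W[0])>np.linalg.norm(W[2]-W[1]) else W[2]-W[1]
w=w if w[1]>0 else -w
yaw=np.arctan2(-w[0],w[1]); ctr=W.mean(0)
ex=np.array([np.cos(yaw),np.sin(yaw)]);ey=np.array([-ex[1],ex[0]])
o=ctr[:2]+20*ex; print("yaw",yaw,"origin",o)
# cap: highest points
m=(Ps[...,2]>74)&(Ps[...,2]<95); q=Ps[m]; print("cap",q.mean(0),len(q)," expect",o-86*ex)
F=np.stack([(Ps[...,:2]-o)@ex,(Ps[...,:2]-o)@ey],-1)
light=(sub.min(-1)>120)&(F[...,0]>-57)
l=cv2.morphologyEx(light.astype(np.uint8),cv2.MORPH_CLOSE,np.ones((5,5)))
c=max(cv2.findContours(l,0,2)[0],key=cv2.contourArea); m=cv2.drawContours(np.zeros_like(l),[c],-1,1,-1)>0
b=cv2.boxPoints(cv2.minAreaRect(c))+[x0,y0]
q=np.c_[F[m],Ps[m][:,2]]; q=q[np.isfinite(q).all(1)]
A=np.c_[q[:,:2],np.ones(len(q))]; co=np.linalg.lstsq(A,q[:,2],rcond=None)[0]; print("plane fix frame",co, np.std(A@co-q[:,2]))
def onpl(u,v):
    z=45
    for _ in range(9):
        X=ray(C,u,v,z); f=np.array([(X[:2]-o)@ex,(X[:2]-o)@ey]); z=co@[*f,1]
    return np.r_[f,z]
for k in b: print("plate corner",k.round(1),onpl(*k).round(1))
dk=(hsv[...,2]<60)&m&(F[...,1]<40)
cc=[k for k in cv2.findContours(dk.astype(np.uint8),0,2)[0] if cv2.contourArea(k)>15]
for k in cc:
    (u,v),rr=cv2.minEnclosingCircle(k); print("hole",u+x0,v+y0,rr,onpl(u+x0,v+y0).round(1))
cv2.imwrite('pics/crop.png',cv2.resize(cv2.cvtColor(im[y0:y1,x0:x1],cv2.COLOR_RGB2BGR),None,fx=6,fy=6,interpolation=cv2.INTER_CUBIC))
E
python3 m.py
```

```text
cam [3.97294238e+02 5.81139796e-01 1.40104999e+03]
fixture box [[195.5, 205.0], [201.4, 145.5], [290.4, 154.4], [284.4, 213.8]] [[456.1, 207.4, 30.0], [645.7, 195.8, 30.0], [624.6, -87.8, 30.0], [435.5, -73.1, 30.0]] sides 189.93799083281874 284.32774304563725
yaw -0.0740118526154459 origin [560.41617578  59.11820696]
cap [469.37296896  65.19935092  82.46653169] 89  expect [474.65161172  65.47741688]
plane fix frame [-4.50027546e-02  7.26010554e-02  4.75279914e+01] 6.613884801380848
plate corner [222.8 188.5] [-56.7  58.1  54.3]
plate corner [226.5 149.2] [68.1 60.2 48.8]
plate corner [287.  154.9] [  71.4 -130.9   34.8]
plate corner [283.2 194.3] [ -54.7 -130.9   40.5]
```

View pics/crop.png

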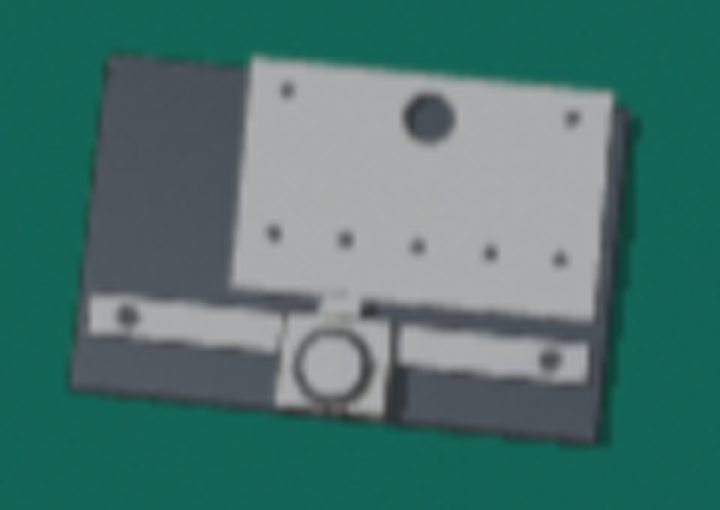

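The crop shows the smaller light plate on the fixture, with its hole at crop (428,118) and the -x edge near the fence. The clip cap is at (333,366). That confirms the choice. I'll fly over with the wrist camera for an exact measurement.

```bash
python3 -m crank '[[[1,2,-1.2,0,0],[1,6,-3.5,0,0],[1,10,-5.9,0,0],[1,14,-8.2,0,0],[1,18,-10.6,0,0],[1,22,-12.9,0,0],[1,26,-15.3,0,0],[1,30,-17.6,0,0],[1,34,-20,0,0],[1,38,-22.4,0,0]]]'
python3 -m crank '[[[1,4,-2.4,0.3,-8],[1,8,-4.8,0.6,-16],[1,11,-6.5,1,-24],[1,13,-7.7,1.5,-32],[1,14.2,-8.3,2,-40],[1,14.2,-8.3,2.5,-48],[1,14.2,-8.3,2.6,-56],[1,14.2,-8.3,2.6,-64],[1,14.2,-8.3,2.6,-72],[1,14.2,-8.3,2.6,-80]]]'
python3 -m crank '[[[1,0,0,0,-8],[1,0,0,0,-16],[1,0,0,0,-24],[1,0,0,0,-25],[1,0,0,0,-25],[1,0,0,0,-25],[1,0,0,0,-25],[1,0,0,0,-25],[1,0,0,0,-25],[1,0,0,0,-25]]]'
python3 - <<'E'
from h import *
o=bot.get_obs(); im,d=bot.capture("wrist"); np.savez('w1',im=im,d=d,pos=o['tool_pos'],rot=o['tcp_rot'])
save('w1.png',im); print(o['tool_pos'],o['tcp_rot'],o['time'],o['contact_force'],o['joint_positions'])
E
```

```text
time: 1.1
tool_pos: [471.9, -112.0, 226.5]
tcp_rot: [-3.141, 0.0, 0.433]
contact_force: [1.1, -1.1, -0.2]
grip_width: 91.9
finger_force: 0.0
time: 2.1
tool_pos: [565.1, 21.1, 200.2]
tcp_rot: [-3.141, -0.0, 1.835]
contact_force: [0.7, 0.1, 0.6]
grip_width: 92.2
finger_force: 0.0
time: 3.1
tool_pos: [565.3, 21.0, 200.7]
tcp_rot: [3.142, 0.0, 2.265]
contact_force: [-0.1, -0.3, 0.3]
grip_width: 91.7
finger_force: 0.0
[565.33954139  21.02521625 200.71597565] [3.14158936e+00 1.15429849e-04 2.26503686e+00] 3.1 [-0.10146233 -0.30585709  0.3428416 ] [-9.82426110e-02  4.37360336e-01  1.45085427e+00 -8.28387237e-05
  1.25329354e+00 -7.92457285e-01]
```

View pics/w1.png

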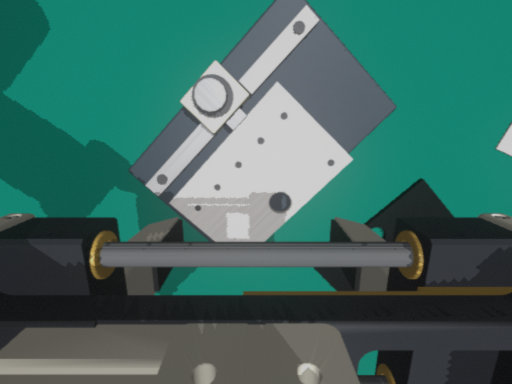

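The wrist view shows the following:
- Clip cap at (210,95), with the fence running between its screw holes at (299,28) and (162,180).
- Deck corner (+x,+y) at (395,105).
- Plate corners at (278,83), (353,158) and (170,203), and the hole at (280,202).

```bash
cat > m2.py <<'E'
from h import *
import sys
def measure(f,uv_fix=None,verbose=True):
    Z=np.load(f); im,d=Z['im'],Z['d']; C=cam("wrist",{'tcp_rot':Z['rot'],'tool_pos':Z['pos']}); return im,d,C,pts(C,d)
if __name__=="__main__":
    im,d,C,P=measure('w1.npz'); g=cv2.cvtColor(im,cv2.COLOR_RGB2GRAY)
    def dark(u,v,r=9,rel=0.6):
        w=g[v-r:v+r+1,u-r:u+r+1]; t=(w<rel*np.percentile(w,90)).astype(np.uint8)
        n,l,s,c=cv2.connectedComponentsWithStats(t); k=l[r,r]; return (c[k][0]+u-r,c[k][1]+v-r,s[k,4])
    a=dark(299,28,8);b=dark(162,180,8); print(a,b)
    A=ray(C,*a[:2],48)[:2];B=ray(C,*b[:2],48)[:2]; v=A-B; yaw=np.arctan2(-v[0],v[1]); print("holes",A,B,np.linalg.norm(v),"yaw",yaw)
    ex=np.array([np.cos(yaw),np.sin(yaw)]);ey=np.array([-ex[1],ex[0]])
    m=abs(P[...,2]-82)<5; m[200:]=0; q=P[m]; cu=np.argwhere(m).mean(0)[::-1]; K=ray(C,*cu,82)[:2]; print("cap px",cu,m.sum(),"world",K,q.mean(0))
    o=(A+B)/2+70*ex; print("origin from holes(x=-70)",o," from cap",K+86*ex)
    f=lambda X:np.array([(X[:2]-o)@ex,(X[:2]-o)@ey])
    for u,w in((395,105),(133,168)): print("deck corner",u,w,f(ray(C,u,w,30)).round(1))
    pm=np.zeros_like(g); cv2.fillPoly(pm,[np.array([[278,92],[340,155],[300,185],[262,190],[190,190],[182,200]])],1)
    q=P[(pm>0)&(g>150)]; q=q[np.isfinite(q).all(1)]
    F=np.c_[(q[:,:2]-o)@ex,(q[:,:2]-o)@ey]; 
    M=np.c_[F,np.ones(len(F))]; co=np.linalg.lstsq(M,q[:,2],rcond=None)[0]; r=M@co-q[:,2]
    k=abs(r)<3; co=np.linalg.lstsq(M[k],q[k,2],rcond=None)[0]; print("plane",co,np.std(r),k.mean())
    def onpl(u,v):
        z=45
        for _ in range(15): X=ray(C,u,v,z); z=co@[*f(X),1]
        return np.r_[f(X),z].round(1)
    for u,w in((278,83),(353,158),(170,203),(299,211)): print("plate",u,w,onpl(u,w))
    h=dark(280,202,14); print("hole",h,onpl(*h[:2]))
    np.savez('fix',o=o,yaw=yaw)
E
python3 m2.py
```

```text
(np.float64(298.5), np.float64(27.439999999999998), np.int32(100)) (np.float64(161.7076923076923), np.float64(179.0), np.int32(65))
holes [496.10293437 172.16113046] [479.3715245  -48.20483019] 221.00021875463034 yaw -0.07578017082473741
cap px [210.29039548  94.60564972] 885 world [472.43951744  63.68569605] [472.62844634  63.66836648  82.80700627]
origin from holes(x=-70) [557.5363334  56.6786138]  from cap [558.19270231  57.17483712]
deck corner 395 105 [ 66.2 138.8]
deck corner 133 168 [-106.  -131.5]
plane [3.66379790e-03 7.37366912e-02 4.85968946e+01] 0.7198274825487532 1.0
plate 278 83 [-47.   57.8  52.7]
plate 353 158 [70.1 61.1 53.4]
plate 170 203 [ -44.5 -130.5   38.8]
plate 299 211 [ 74.3 -25.6  47. ]
hole (np.float64(279.4617563739377), np.float64(202.22662889518415), np.int32(353)) [ 49.6 -34.5  46.2]
```

```bash
cat > m3.py <<'E'
from m2 import *
im,d,C,P=measure('w1.npz'); Fx=np.load('fix.npz'); o,yaw=Fx['o'],float(Fx['yaw'])
ex=np.array([np.cos(yaw),np.sin(yaw)]);ey=np.array([-ex[1],ex[0]])
FX=(P[...,:2]-o)@ex; FY=(P[...,:2]-o)@ey; Zz=P[...,2]; ok=np.isfinite(Zz)
for n,(a,b,c,e) in dict(deck=(-50,60,75,130),fenceL=(-76,-64,40,120),fenceR=(-76,-64,-120,-40),table=(100,160,60,140)).items():
    k=ok&(FX>a)&(FX<b)&(FY>c)&(FY<e); print(n,k.sum(),np.nanmedian(Zz[k]),np.linalg.lstsq(np.c_[FX[k],FY[k],np.ones(k.sum())],Zz[k],rcond=None)[0].round(4))
for y in range(-120,60,20):
    print(y,[ (lambda k:round(float(np.median(Zz[k])),1) if k.sum()>3 else None)(ok&(abs(FX-x)<5)&(abs(FY-y)<5)) for x in range(-50,80,10)])
print(Zz[150:160:3,250:320:8].round(1))
E
python3 m3.py
```

```text
deck 4944 30.899688142640372 [-6.00000e-04 -2.00000e-04  3.09171e+01]
fenceL 968 49.1088043798764 [-0.00000e+00  1.52000e-02  4.79649e+01]
fenceR 1437 52.214240444222526 [  4.7917   2.6549 682.9233]
table 2677 0.7781900833530244 [-1.000e-04  0.000e+00  7.786e-01]
-120 [31.0, 39.7, 39.5, 39.8, 39.7, 39.6, 40.0, 40.0, 39.8, 40.1, None, None, None]
-100 [31.1, 41.2, 41.2, 41.2, 41.3, 41.3, 41.6, 41.2, 41.2, 41.5, 41.4, 41.7, None]
-80 [31.2, 42.5, 42.6, 42.7, 42.6, 42.7, 42.7, 42.7, 42.9, 42.8, 42.7, 42.8, 43.0]
-60 [291.5, 291.1, 262.5, 44.7, 44.1, 44.2, 44.2, 44.1, 44.4, 44.4, 44.5, 44.4, 44.5]
-40 [282.9, 283.8, 310.7, 317.6, 45.4, 45.8, 45.7, 45.7, 45.7, 44.6, 30.9, 31.9, 45.8]
-20 [31.4, 47.1, 46.9, 284.0, 309.0, 294.5, 47.2, 47.1, 47.1, 47.4, 47.6, 279.6, 47.7]
0 [56.1, 48.3, 48.5, 48.7, 48.7, 283.4, 305.4, 309.8, 49.0, 247.1, 290.6, 291.0, 290.7]
20 [31.6, 50.2, 50.1, 49.9, 50.0, 50.0, 50.2, 283.6, 302.0, 293.3, 300.1, 50.5, 50.8]
40 [32.1, 51.6, 51.6, 51.6, 51.4, 51.3, 51.6, 51.8, 283.3, 284.1, 51.7, 52.1, 51.8]
[[48.  48.8 47.3 48.  49.1 50.1 50.6 51.3 50.8]
 [48.9 48.5 48.  49.9 48.6 50.1 50.2 50.3 51.6]
 [47.3 47.2 48.3 49.  48.2 48.9 50.  50.4 50.3]
 [46.4 46.  47.4 47.4 49.  49.2 49.9 50.9 51.6]]
```

The plate currently rests on its -y edge with its +y end raised, so at the clip finger (48 mm) its -x edge is too high to go under. I'll slide it a little towards +y first so it tips onto its -x edge. To do that, the open fingers straddle the (+x,-y) corner: finger B pushes the -y edge and finger A is ready at the +x edge.

```bash
python3 -m crank '[[[1,-2.5,-0.6,0,0],[1,-5.5,-1.5,0,0],[1,-8,-2.1,1.5,0],[1,-8.8,-2.4,4,0],[1,-8.8,-2.4,7.5,0],[1,-8.8,-2.4,11,0],[1,-8.8,-2.4,13.5,0],[1,-8.8,-2.4,15.3,0],[1,-8.8,-2.4,16.3,0],[1,-8.8,-2.4,16.6,0]]]'
cat > st.py <<'E'
from h import *
Fx=np.load('fix.npz'); o,yaw=Fx['o'],float(Fx['yaw']); s=bot.get_obs()
ex=np.array([np.cos(yaw),np.sin(yaw)]);ey=np.array([-ex[1],ex[0]]); q=s['tool_pos'][:2]-o
print("t",s['time'],"fix tcp",(q@ex).round(1),(q@ey).round(1),s['tool_pos'][2].round(1),"Ffix",(s['contact_force'][:2]@ex).round(1),(s['contact_force'][:2]@ey).round(1),s['contact_force'][2].round(1))
E
python3 st.py
python3 -m crank '[[[1,0.2,0.2,0,0],[1,0.4,0.4,0,0],[1,0.6,0.6,0,0],[1,0.8,0.8,0,0],[1,1,1,0,0],[1,1.2,1.2,0,0],[1,1.4,1.4,0,0],[1,1.6,1.55,0,0],[1,1.8,1.75,0,0],[1,2,1.95,0,0]]]'; python3 st.py
```

```text
time: 4.15
tool_pos: [602.8, -61.9, 33.7]
tcp_rot: [-3.141, -0.001, 2.265]
contact_force: [-0.8, -0.8, -0.1]
grip_width: 91.5
finger_force: 0.0
t 4.15 fix tcp 54.1 -114.8 33.7 Ffix -0.7 -0.9 -0.1
time: 5.15
tool_pos: [605.5, -34.1, 34.9]
tcp_rot: [-3.141, 0.0, 2.265]
contact_force: [-0.3, -4.8, 3.3]
grip_width: 91.8
finger_force: 2.4
t 5.15 fix tcp 54.7 -86.9 34.9 Ffix 0.1 -4.8 3.3
```

```bash
cat > look.py <<'E'
import sys; from h import *
n=sys.argv[1]; s=bot.get_obs(); im,d=bot.capture("wrist"); save(n+'.png',im)
Fx=np.load('fix.npz'); o,yaw=Fx['o'],float(Fx['yaw']); C=cam("wrist",s); P=pts(C,d)
ex=np.array([np.cos(yaw),np.sin(yaw)]);ey=np.array([-ex[1],ex[0]])
X=(P[...,:2]-o)@ex; Y=(P[...,:2]-o)@ey; Zz=P[...,2]; g=im.min(-1)
k=np.isfinite(Zz)&(Zz>34)&(Zz<65)&(g>110)&(X>-44)&(X<62)&(abs(Y)<140)
for _ in range(6):
    M=np.c_[X[k],Y[k],np.ones(k.sum())]; co=np.linalg.lstsq(M,Zz[k],rcond=None)[0]
    k&=abs(X*co[0]+Y*co[1]+co[2]-Zz)<(2.5 if _>2 else 5)
print("plane",co.round(4),k.sum(),"z at (-55,0),( -55,60),(60,60),(60,-100):",[round(float(co@[a,b,1]),1) for a,b in((-55,0),(-55,60),(60,60),(60,-100))])
def on(u,v):
    z=45
    for _ in range(15): q=ray(C,u,v,z); f=[(q[:2]-o)@ex,(q[:2]-o)@ey]; z=co@[*f,1]
    return np.r_[f,z].round(1)
if len(sys.argv)>2:
    for a in sys.argv[2:]: print(a,on(*map(float,a.split(','))))
# hole: dark blob in plate plane
pl=(abs(X*co[0]+Y*co[1]+co[2]-Zz)<2.5)&(g>100); pl=cv2.morphologyEx(pl.astype(np.uint8),cv2.MORPH_OPEN,np.ones((3,3)))
c=max(cv2.findContours(pl,0,2)[0],key=cv2.contourArea)
print("plate pts extents X",np.percentile(X[pl>0],[.5,99.5]).round(1),"Y",np.percentile(Y[pl>0],[.5,99.5]).round(1))
dk=((g<100)&(cv2.drawContours(np.zeros_like(pl),[cv2.convexHull(c)],-1,1,-1)>0)).astype(np.uint8)
for q in cv2.findContours(dk,0,2)[0]:
    (u,v),r=cv2.minEnclosingCircle(q)
    if cv2.contourArea(q)>80: print("blob",round(u),round(v),round(r,1),on(u,v))
np.savez(n,im=im,d=d,pos=s['tool_pos'],rot=s['tcp_rot'])
E
python3 look.py w2
```

```text
plane [-1.5000e-03  8.6400e-02  4.8637e+01] 56923 z at (-55,0),( -55,60),(60,60),(60,-100): [48.7, 53.9, 53.7, 39.9]
plate pts extents X [-46.2  71.7] Y [-112.2   71.7]
blob 156 162 6.1 [-16.8 -94.1  40.5]
blob 339 149 25.6 [ 50.1 -18.1  47. ]
blob 198 113 6.8 [-17.1 -56.9  43.7]
blob 246 54 7.6 [-17.8 -19.3  47. ]
blob 471 45 9.7 [56.2 56.3 53.4]
```

View pics/w2.png

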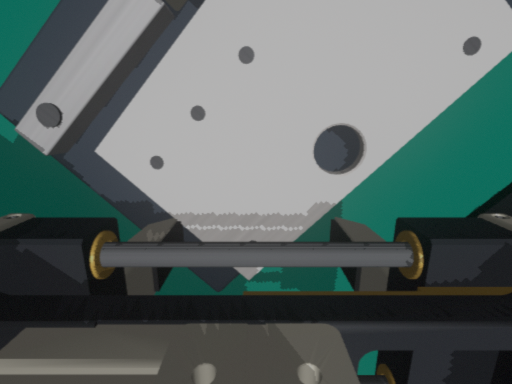

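The wrist view shows the hole at (339,149), i.e. fixture (50,-18). The plate has slid 16 mm but still rests on its -y edge. I'll slide it further until the centre of mass tips it, back off a little, and check.

```bash
python3 -m crank '[[[1,0.2,0.2,0,0],[1,0.4,0.4,0,0],[1,0.6,0.6,0,0],[1,0.8,0.8,0,0],[1,1,0.97,0,0],[1,1.15,1.12,0,0],[1,1.15,1.12,0,0],[1,0.8,0.75,0,0],[1,0.8,0.75,0,0],[1,0.8,0.75,0,0]]]'; python3 st.py; python3 look.py w3
```

```text
time: 6.2
tool_pos: [605.8, -22.9, 34.4]
tcp_rot: [-3.142, -0.001, 2.265]
contact_force: [0.5, 0.4, 0.1]
grip_width: 92.0
finger_force: 0.0
t 6.2 fix tcp 54.1 -75.7 34.4 Ffix 0.5 0.5 0.1
plane [ 1.36100e-01 -7.00000e-04  4.53467e+01] 56820 z at (-55,0),( -55,60),(60,60),(60,-100): [37.9, 37.8, 53.5, 53.6]
plate pts extents X [-46.8  71. ] Y [-95.   84.6]
blob 160 153 6.3 [-18.4 -76.1  42.9]
blob 350 142 26.9 [49.4 -1.4 52.1]
blob 206 103 6.6 [-18.1 -39.   42.9]
blob 256 46 7.4 [-17.8  -1.   42.9]
blob 484 38 9.3 [57.2 73.4 53.1]
```

The plate has tipped onto its -x edge and now fits under the clip finger. Next I'll push it to the fence with finger A.

```bash
python3 -m crank '[[[1,0.2,-0.2,0,0],[1,0.4,-0.4,0,0],[1,0.55,-0.57,0,0],[1,0.7,-0.72,0,0],[1,0.85,-0.87,0,0],[1,1,-1.03,0,0],[1,1.1,-1.13,0,0],[1,1.2,-1.23,0,0],[1,1.3,-1.34,0,0],[1,1.4,-1.44,0,0]]]'; python3 st.py; python3 look.py w4
```

```text
time: 7.25
tool_pos: [586.2, -21.7, 34.7]
tcp_rot: [3.141, 0.0, 2.265]
contact_force: [3.6, 0.1, -1.9]
grip_width: 91.8
finger_force: 2.0
t 7.25 fix tcp 34.5 -75.9 34.7 Ffix 3.6 0.3 -1.9
plane [ 1.26400e-01 -6.60000e-03  4.58768e+01] 58774 z at (-55,0),( -55,60),(60,60),(60,-100): [38.9, 38.5, 53.1, 54.1]
plate pts extents X [-57.1  64.4] Y [-92.9  86.7]
blob 177 159 6.2 [-29.6 -73.   42.6]
blob 364 157 26.2 [41.2 -1.1 51.1]
blob 224 112 6.7 [-27.8 -35.9  42.6]
blob 499 62 8.6 [52.2 73.3 52. ]
blob 278 59 7.3 [-25.7   2.2  42.6]
blob 240 19 24.5 [-52.6   2.3  39.2]
blob 336 1 7.6 [-23.7  39.8  42.6]
```

```bash
python3 -m crank '[[[1,0.1,-0.1,0,0],[1,0.15,-0.15,0,0],[1,0.2,-0.2,0,0],[1,0.25,-0.25,0,0],[1,0.3,-0.3,0,0],[1,0.35,-0.35,0,0],[1,0.35,-0.35,0,0],[1,0.35,-0.35,0,0],[1,0.35,-0.35,0,0],[1,0.35,-0.35,0,0]]]'; python3 st.py; python3 look.py w5
```

```text
time: 8.3
tool_pos: [585.0, -20.9, 36.2]
tcp_rot: [3.135, 0.006, 2.264]
contact_force: [11.8, 2.7, -1.6]
grip_width: 91.7
finger_force: 5.7
t 8.3 fix tcp 33.3 -75.3 36.2 Ffix 11.5 3.6 -1.6
plane [ 1.41900e-01 -6.30000e-03  4.68446e+01] 58775 z at (-55,0),( -55,60),(60,60),(60,-100): [39.0, 38.7, 55.0, 56.0]
plate pts extents X [-57.5  63. ] Y [-92.5  87.5]
blob 178 160 6.4 [-30.  -72.7  43. ]
blob 364 158 26.2 [40.2 -0.5 52.6]
blob 224 113 6.6 [-28.5 -35.7  43. ]
blob 498 61 8.7 [50.7 74.  53.6]
blob 277 60 7.3 [-26.7   2.4  43. ]
blob 240 22 24.7 [-53.    2.5  39.3]
blob 334 3 7.5 [-24.9  39.8  43.1]
```

Finger A pushes too far behind the centre of the plate. I'll back off and turn the gripper 20° so that A acts near the plate's middle and B acts further towards +x, then push again.

```bash
python3 -m crank '[[[1,-0.5,0.5,0,0],[1,-1,1,0,0],[1,-1.6,1.4,0,0],[1,-2.15,1.8,0,0],[1,-2.15,1.8,0,-6],[1,-2.15,1.8,0,-13],[1,-2.15,1.8,0,-20],[1,-2.15,1.8,0,-20],[1,-2.15,1.8,0,-20],[1,-2.15,1.8,0,-20]]]'; python3 st.py
python3 -m crank '[[[1,0.33,0.68,0,0],[1,0.66,1.35,0,0],[1,0.8,1.28,0,0],[1,0.95,1.2,0,0],[1,1.1,1.13,0,0],[1,1.25,1.07,0,0],[1,1.4,1,0,0],[1,1.55,0.93,0,0],[1,1.65,0.87,0,0],[1,1.65,0.87,0,0]]]'; python3 st.py;python3 look.py w6
```

```text
time: 9.35
tool_pos: [608.7, -26.2, 34.6]
tcp_rot: [-3.141, -0.0, 2.612]
contact_force: [-0.1, -0.7, 0.4]
grip_width: 92.0
finger_force: 0.0
t 9.35 fix tcp 57.2 -78.8 34.6 Ffix -0.0 -0.7 0.4
time: 10.35
tool_pos: [601.7, -10.1, 35.7]
tcp_rot: [3.138, 0.006, 2.613]
contact_force: [8.2, 3.1, -2.0]
grip_width: 91.5
finger_force: 4.2
t 10.35 fix tcp 49.1 -63.2 35.7 Ffix 7.9 3.7 -2.0
plane [ 1.32200e-01 -4.40000e-03  4.63917e+01] 64060 z at (-55,0),( -55,60),(60,60),(60,-100): [39.1, 38.9, 54.1, 54.8]
plate pts extents X [-58.   61.8] Y [-92.1  93.4]
blob 354 181 25.4 [39.7 -0.  51.6]
blob 498 136 7.6 [49.4 74.9 52.6]
blob 176 121 6.5 [-30.1 -72.4  42.7]
blob 238 92 6.7 [-28.9 -35.5  42.7]
blob 306 60 6.9 [-27.6   2.5  42.7]
blob 377 26 8.0 [-26.4  40.3  42.7]
blob 285 10 24.5 [-53.3   2.8  39.3]
```

```bash
python3 -m crank '[[[1,-0.05,0.25,0,0],[1,0.03,0.4,0,0],[1,0.11,0.58,0,0],[1,0.2,0.76,0,0],[1,0.28,0.94,0,0],[1,0.36,1.12,0,0],[1,0.44,1.28,0,0],[1,0.5,1.4,0,0],[1,0.57,1.54,0,0],[1,0.65,1.69,0,0]]]'; python3 st.py;python3 look.py w7
```

```text
time: 11.4
tool_pos: [601.6, 7.7, 34.5]
tcp_rot: [-3.142, -0.0, 2.614]
contact_force: [2.2, -2.1, -2.0]
grip_width: 91.5
finger_force: 2.2
t 11.4 fix tcp 47.6 -45.5 34.5 Ffix 2.3 -1.9 -2.0
plane [ 1.09100e-01 -1.70000e-03  4.54923e+01] 63801 z at (-55,0),( -55,60),(60,60),(60,-100): [39.5, 39.4, 51.9, 52.2]
plate pts extents X [-58.9  58.6] Y [-82.1 105.1]
blob 343 184 25.0 [37.7 11.7 49.6]
blob 483 134 7.8 [44.2 86.6 50.2]
blob 164 130 6.5 [-30.2 -63.3  42.3]
blob 224 99 6.7 [-30.1 -26.4  42.3]
blob 290 65 7.2 [-30.2  11.7  42.2]
blob 254 34 23.0 [-52.1   1.4  39.8]
blob 360 29 7.9 [-30.2  49.7  42.1]
```

The plate is now flush with the fence, with the hole at (37.7, 11.7), and it's starting to drop. I'll keep sliding gently.

```bash
python3 -m crank '[[[1,0.04,0.09,0,0],[1,0.09,0.18,0,0],[1,0.13,0.27,0,0],[1,0.17,0.36,0,0],[1,0.22,0.45,0,0],[1,0.26,0.54,0,0],[1,0.31,0.63,0,0],[1,0.35,0.72,0,0],[1,0.39,0.81,0,0],[1,0.44,0.9,0,0]]]'; python3 st.py;python3 look.py w8
```

```text
time: 12.45
tool_pos: [602.4, 17.6, 34.7]
tcp_rot: [-3.142, 0.0, 2.614]
contact_force: [1.4, -2.7, -2.8]
grip_width: 91.5
finger_force: 2.4
t 12.45 fix tcp 47.7 -35.6 34.7 Ffix 1.6 -2.6 -2.8
plane [ 9.94000e-02 -1.80000e-03  4.49775e+01] 63350 z at (-55,0),( -55,60),(60,60),(60,-100): [39.5, 39.4, 50.8, 51.1]
plate pts extents X [-58.8  58.8] Y [-72.2 115.1]
blob 342 184 24.9 [37.5 21.6 48.7]
blob 482 134 7.4 [44.4 96.7 49.2]
blob 164 130 6.6 [-30.  -53.3  42.1]
blob 224 99 6.7 [-30.  -16.5  42. ]
blob 290 66 7.2 [-30.   21.5  42. ]
blob 236 44 22.6 [-51.5   0.8  39.9]
blob 360 30 7.9 [-30.1  59.5  41.9]
```

```bash
python3 - <<'E'
import cv2; im=cv2.imread('pics/w8.png'); cv2.imwrite('pics/w8c.png',cv2.resize(im[120:260,240:460],None,fx=3.5,fy=3.5,interpolation=cv2.INTER_CUBIC))
E
```

```text
(no output)
```

View pics/w8c.png

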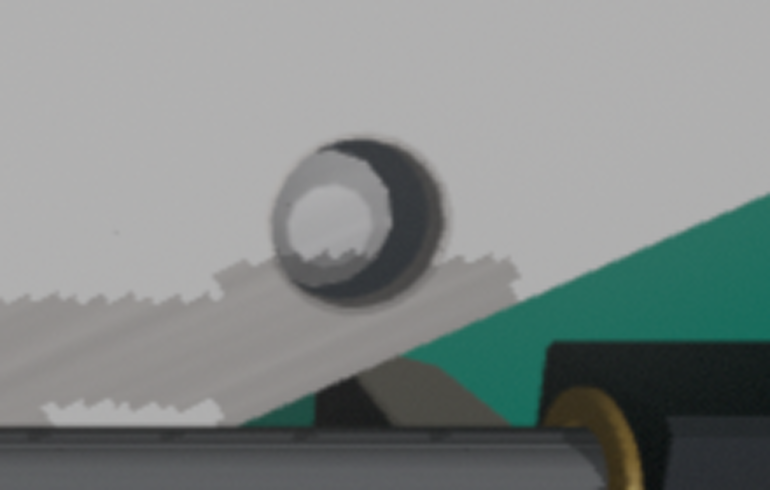

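The pin's nose shows inside the hole at crop (335,215), with the hole's centre at (358,222). The plate seems to be held up by friction on the fingers, so I'll work out the pin's position and then back off.

```bash
python3 - <<'E'
from h import *
Z=np.load('w8.npz'); C=cam("wrist",{'tcp_rot':Z['rot'],'tool_pos':Z['pos']}); F=np.load('fix.npz');o,y=F['o'],float(F['yaw'])
ex=np.array([np.cos(y),np.sin(y)]);ey=np.array([-ex[1],ex[0]])
q=ray(C,335.7,181.4,41.5)[:2]-o; print("pin",q@ex,q@ey)
E
python3 -m crank '[[[1,-0.2,0,0,0],[1,-0.4,0.05,0,0],[1,-0.6,0.1,0,0],[1,-0.8,0.1,0,0],[1,-1,0,0,0],[1,-1,-0.2,0,0],[1,-1,-0.4,0,0],[1,-1.1,-0.6,0,0],[1,-1.1,-0.6,0,0],[1,-1.1,-0.6,0,0]]]'; python3 st.py;python3 look.py w9
```

```text
pin 37.27085702979782 20.31378862047764
time: 13.5
tool_pos: [608.9, 6.7, 34.7]
tcp_rot: [-3.142, 0.0, 2.614]
contact_force: [0.1, -1.1, 0.0]
grip_width: 92.0
finger_force: 0.0
t 13.5 fix tcp 55.0 -45.9 34.7 Ffix 0.2 -1.1 0.0
plane [ 6.45000e-02 -3.00000e-04  4.27718e+01] 61444 z at (-55,0),( -55,60),(60,60),(60,-100): [39.2, 39.2, 46.6, 46.7]
plate pts extents X [-58.7  59.3] Y [-72.3 113.1]
blob 236 230 6.2 [ 44.9 -53.6  45.7]
blob 354 164 24.5 [38.2 21.8 45.2]
blob 492 114 7.5 [45.2 96.5 45.7]
blob 174 110 6.3 [-30.1 -53.8  40.8]
blob 248 18 23.3 [-52.4   1.6  39.4]
blob 374 6 7.9 [-29.6  59.7  40.8]
```

The plate has dropped most of the way and now hangs about 1.5 mm off-centre on the pin's taper. I'll shut the fingers and press it down gently beside the hole.

```bash
python3 -m crank '[[[1,0,0,-1.5,0],[1,0,0,-3,0],[0.3,0,0,-4,0],[0,0.5,0.3,-4,0],[0,1.2,0.6,-4,0],[0,2,1,-4,0],[0,2.6,1.3,-4,0],[0,2.9,1.5,-4,0],[0,2.9,1.5,-4,0],[0,2.9,1.5,-4,0]]]'; python3 st.py
python3 -m crank '[[[0,0,0,1,0],[0,0,0,2,0],[0,0,0,2.5,0],[0,0,0,2.8,0],[0,0,0,3,0],[0,0,0,3.2,0],[0,0,0,3.4,0],[0,0,0,3.6,0],[0,0,0,3.7,0],[0,0,0,3.8,0]]]'; python3 st.py; python3 look.py w10
```

```text
time: 14.55
tool_pos: [591.5, 34.4, 74.6]
tcp_rot: [-3.141, 0.0, 2.615]
contact_force: [-0.4, -0.7, 0.4]
grip_width: 32.5
finger_force: 0.0
t 14.55 fix tcp 35.5 -19.6 74.6 Ffix -0.4 -0.7 0.4
time: 15.55
tool_pos: [591.5, 34.3, 38.2]
tcp_rot: [3.141, 0.001, 2.615]
contact_force: [-5.8, -0.4, 17.8]
grip_width: 0.8
finger_force: 9.0
t 15.55 fix tcp 35.5 -19.7 38.2 Ffix -5.7 -0.9 17.8
plane [-9.00000e-04 -1.00000e-04  3.89068e+01] 47738 z at (-55,0),( -55,60),(60,60),(60,-100): [39.0, 39.0, 38.8, 38.9]
plate pts extents X [-58.8  59.9] Y [-72.4 115. ]
blob 256 226 97.5 [ 32.4 -17.7  38.9]
blob 440 168 6.1 [46.3 95.4 38.9]
blob 155 162 5.8 [-29.7 -53.9  38.9]
blob 210 134 5.7 [-29.5 -17.   38.9]
blob 401 41 7.5 [-28.5  96.1  38.9]
```

The plate is flat now: the plane's tilt is about 0 and the top face is at deck height + 8 mm. Next, the clip.

```bash
python3 -m crank '[[[0,0,0,-2,0],[0,0,0,-4.5,0],[0,1,-0.3,-6.5,0],[0,3.5,-1,-7,0],[0,6.5,-1.9,-7,0],[0,9.5,-2.8,-7,0],[0,11.2,-3.3,-7,0],[0,11.8,-3.45,-7,0],[0,11.8,-3.45,-7,0],[0,11.8,-3.45,-7,0]]]'; python3 st.py; python3 look.py w11
```

```text
time: 16.6
tool_pos: [473.3, 63.7, 107.0]
tcp_rot: [3.141, 0.001, 2.614]
contact_force: [0.5, -0.0, 0.3]
grip_width: 0.3
finger_force: 0.0
t 16.6 fix tcp -84.6 0.6 107.0 Ffix 0.5 0.0 0.3
plane [-6.00000e-04 -2.00000e-04  3.88225e+01] 4369 z at (-55,0),( -55,60),(60,60),(60,-100): [38.9, 38.8, 38.8, 38.8]
plate pts extents X [-56.1  60.5] Y [ 34.7 116. ]
blob 332 229 33.4 [-31.1  51.   38.8]
```

```bash
python3 -m crank '[[[0,0,0,1,0],[0,0,0,2,0],[0,0,0,2.4,0],[0,0,0,2.6,0],[0,0,0,2.8,0],[0,0,0,3,0],[0,0,0,3.2,0],[0,0,0,3.35,0],[0,0,0,3.45,0],[0,0,0,3.45,0]]]'; python3 st.py
python3 -m crank '[[[0,0,0,0,0],[0,0,0,-1,0],[0,0,0,-3,0],[0,0,0,-6,0],[0,-2,0,-9,0],[0,-5,0,-12,0],[0,-7,0,-14,0],[0,-8,0,-14,0],[0,-8,0,-14,0],[0,-8,0,-14,0]]]'; python3 st.py; python3 look.py w12
python3 - <<'E'
from h import *
s=bot.get_obs(); im,d=bot.capture("wrist"); P=pts(cam("wrist",s),d)
k=np.hypot(P[...,0]-472.5,P[...,1]-63.7)<9; print("cap z",np.median(P[k][:,2]),k.sum())
im,d=bot.capture("scene");save('end.png',cv2.resize(im,None,fx=1.5,fy=1.5))
C=cam("scene");P=pts(C,d);k=np.hypot(P[...,0]-472.5,P[...,1]-63.7)<10; print("cap z scene",np.median(P[k][:,2]),k.sum())
E
```

```text
time: 17.65
tool_pos: [472.1, 64.0, 73.0]
tcp_rot: [3.141, 0.001, 2.615]
contact_force: [-3.1, -0.8, 10.6]
grip_width: 0.3
finger_force: 5.3
t 17.65 fix tcp -85.7 0.8 73.0 Ffix -3.1 -1.0 10.6
time: 18.65
tool_pos: [539.8, 24.0, 210.6]
tcp_rot: [-3.14, -0.003, 2.614]
contact_force: [0.1, 0.3, -0.9]
grip_width: 0.3
finger_force: 0.0
t 18.65 fix tcp -15.2 -33.9 210.6 Ffix 0.1 0.3 -0.9
plane [-9.00000e-04 -3.00000e-04  3.88578e+01] 11794 z at (-55,0),( -55,60),(60,60),(60,-100): [38.9, 38.9, 38.8, 38.8]
plate pts extents X [-58.3  60.1] Y [-72.4 115.2]
cap z 73.79648672465018 240
cap z scene 73.79057737207518 34
```

View pics/w12.png

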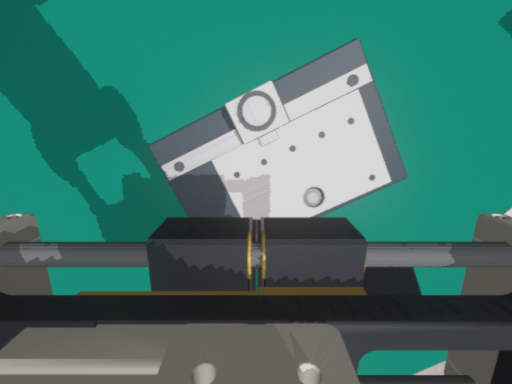

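The wrist picture shows the plate flat against the fence, with the pin filling its hole at (313,197). The clip cap at (256,110) is down at about 73 mm, and the gripper is clear of everything. I'm handing the job in.

```bash
python3 -c "
from plant import bot
print(bot.close_job())"
```

```text
the job is handed in; nothing more can be done
None
```

The plate lies flat on the deck against the fence with its hole over the pin, the clip is snapped down and staying down, no other object was touched, and the job was handed in at about 19 s of the 51 s allowed.

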